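# Swap the fuel bottle and the canister in the sprung bays under the grill grate

### The job

The fuel bottle and the canister stand in each other's bays in the rack under the grill grate: swap them, so that each stands upright on the floor of the other's bay, behind the front lip and between the side cheeks, with the sprung pusher held back behind it. Keep both upright all the time, and leave the other things on the cart where they are.

Things in the scene. Friction and masses are not known exactly. Their poses are not given: they have to be found in the camera images.
- rack: Fixed rack on a 6 mm base plate (x -50 to 220, y -235 to 235 mm), roofed by a camp grill grate on 12 mm posts (y +-225, x 20 and 205 mm). Origin: on the cart top, midway between its two bays; x points into the rack, away from its open front, y to its left, z up. Bays at y +90 and -90 mm.
- grate_front (a point): Middle of the grate's front edge, on its underside, 225 mm above the cart top, rack axes. The grate is 12 mm thick, reaches 220 mm back along x and 232 mm to either side, and covers the rear half of whatever stands in the bays: a tool cannot come straight down on a bay and must lean back 30 to 45 degrees towards the rack's open front.
- bay_left (a point): Middle of the left bay (+y side) on the base plate's upper face, rack axes. Front lip at x -38 to -32 mm, side cheeks with inner faces 45 mm either side (x -35 to 35 mm), all 12 mm high above here. A container stands behind the lip with its axis about -3 to +18 mm from here along x.
- bay_right (a point): Middle of the right bay (-y side) on the base plate's upper face, rack axes. Lip, cheeks and pusher as in the left bay.
- face_left (a point): Middle of the front face of the left bay's sprung pusher: an upright black plate 50 mm wide, 34 mm high (6 to 40 mm above the base plate). Free, the face is 12 mm behind the bay's middle (x +12); it slides back up to 35 mm along rack x against 1 to 2.8 N. A container goes in by pressing it back, then down behind the lip.
- face_right (a point): Middle of the front face of the right bay's sprung pusher: an upright black plate 50 mm wide, 34 mm high (6 to 40 mm above the base plate). Free, the face is 12 mm behind the bay's middle (x +12); it slides back up to 35 mm along rack x against 1 to 2.8 N. A container goes in by pressing it back, then down behind the lip.
- fuel_bottle: Aluminium fuel bottle with a neck and a black cap: body diameter 58 mm straight up to 112 mm, shoulder to 127 mm, cap 32 mm wide, 145 mm tall in all; about 0.55 kg. Origin: centre of its underside, z up its axis.
- canister: Plain steel canister, shorter and without a neck: diameter 54 mm, lid 56 mm wide from 92 to 105 mm, 105 mm tall in all; about 0.5 kg. Origin: centre of its underside, z up its axis.
- match_tin: Bystander: flat tin 50 x 34 x 16 mm lying between the bays. Origin: centre of its underside.
- shaker: Bystander: steel shaker 38 mm wide, 70 mm tall, on the rack's base plate behind the bays. Origin: centre of its underside.
- spatula: Bystander: green spatula 260 mm long, lying on top of the grate. Origin: its underside near the middle.
- plate: Bystander: black plate 160 mm across, 16 mm tall, in front of the rack near the robot. Origin: centre of its underside.
- cup: Bystander: red cup 76 mm across, 85 mm tall, at the left. Origin: centre of its underside.
- bowl: Bystander: white bowl 120 mm across, 50 mm tall, at the right. Origin: centre of its underside.
Not all that is in view belongs to the job. Leave any green or purple look-alike of the canister alone.

How it is judged:
By the outcome, as a careful person would: the job done as asked, in the order asked, and still so for the second after the job is handed in, with the robot touching nothing.
It also fails if it takes over 72 s, if anything falls off the work surface, if the arm or the gripper's body presses on something with over 40 N, if the wrist force passes 120 N, or if a joint passes its speed limit or range.

### The arm

A 6-joint arm with a two-finger parallel gripper is mounted at the origin on the work surface. World frame = base frame: x ahead of the robot, y to its left, z up, the work surface at z = 0. Lengths are in m, angles in degrees, forces in N, time in s.
With the tool pointing down it reaches from about 0.25 to 0.725 m from the base axis. Payload 9.7 kg.
Tool frame: the origin (TCP) lies between the finger pads; the fingertips stand 19 mm ahead of it and the grasp point (between the pads) is the TCP; z points along the fingers, y is the line along which they close (so a half turn about z gives the same grasp; the last joint's range is limited). The gripper opens to 85 mm and grips with 20 to 120 N. Pads are 22 mm wide; open, the fingers measure 114 mm over their backs; the gripper's body (76 mm by 85 mm) begins 54 mm behind the grasp point. The pads swing forward as they close: fully open they stand 13 mm farther back than shut.
Start: joints at [71.62, 4.979, 10.078, 95.1, 0, 90], TCP at [0.173, 0.522, 0.226] pointing down, gripper open.
Joint ranges: [-179.16, 179.16], [-48.56, 103.87], [-65.8, 70.77], [-126.05, 130.52], [-82.76, 87.17], [-180, 180]. Speed limits (degrees/s): [127.2, 127.2, 147.25, 180, 180, 180].

### API

Orientations are given as [roll, pitch, yaw] about the fixed x, y, z axes, in that order (R = Rz(yaw) Ry(pitch) Rx(roll)).
In Python, from workcell import bot gives the robot as it stands. The module is installed in compiled form; this text tells all that it offers.
- The arm moves only by the shell command python3 -m crank 'ROWS' [OPENING] [FORCE]. ROWS is JSON, a list that holds one entry, the list of rows, each a list of 6 numbers: the shift along the world's x, y, z as a fraction of full scale, then the turn, a rotation vector about the world's x, y, z as a fraction of full scale. In form: [[[x, y, z, wx, wy, wz], ...]]. A call has 1 to 20 rows; each row shifts and turns the commanded pose from where the row before left it; what a row does not reach is not made up. Full scale, the value 1, is 20 mm for a shift and 0.12 rad for a turn. A row lasts 1/12 s, in which the tool goes at most 41.7 mm and 7.16 degrees, less where a joint would pass 70% of its speed; a pose out of reach is approached as far as the arm can. A call with a number of a shift or a turn outside -1 to 1 is refused whole. A call with a gripper value outside its range is refused whole. OPENING is the opening, from 0 (shut) to 1 (fully open), set as the call begins (- or left out, the last holds). The fingers move at their own pace and stop on an object; FORCE is the grip in N (left out, the last holds). Time passes only in rows, so rows that do not move let the fingers close. It gives the time, the measured TCP pose, the force, the opening and the grip force at its end, in the units of the state.
- bot.get_obs(): the state, without advancing time (a new reading comes with each control period).
- bot.camera(name): name is "scene" or "top"; returns the picture (400x640x3 uint8, red, green, blue); there is no depth.
- bot.camera_model(name): a dict with "vertical_fov" (degrees; the focal length in pixels is half the picture's height over the tangent of half this angle, whatever the lens; pixels are square), "cx", "cy" (the principal point, pixels), "R" (3x3) and "t" (3): a world point X has camera coordinates R X + t. Camera axes: x right, y down, z forward; pixel columns grow to the right and rows downward; lengths in m; the calibration is good to about 2 mm. A picture is of the moment at which its call begins. camera_model takes no time and is no camera call.
- bot.job_done(): hands the job in; it is judged then, once.
The state is a dict: "time": time; "q": joint angles; "qd": joint speeds; "joint_efforts": joint torques, N m; "ee_pos": TCP position; "tcp_rot": TCP orientation; "wrist_force": force on the tool from outside, world axes, zero at the start; "torque": the same for the moment, N m; "opening": finger opening in m; "grasp_force": force on a finger pad.
Only numpy, scipy, OpenCV 4.12 (cv2) and the standard library are available. Lean on these libraries where they do the work, as an engineer would, in place of code of your own. Each camera call takes 0.05 s, during which the arm holds its last target. There are 200 camera calls.

## Working session

There is one attempt and no reset: what is moved stays moved. The work goes in short steps, Python scripts to look and compute and a shell command to move; the robot and the scene stay as the last step left them, time stands still between calls to the robot, and variables do not carry over. Pictures are saved under pics/ and viewed, at most 10 in all, crops included, and the job is handed in when it is done.

```bash
mkdir -p pics
python3 - <<'E'
from workcell import bot
import cv2,numpy as np
np.set_printoptions(precision=4,suppress=True)
for n in("scene","top"):
    im=bot.camera(n);cv2.imwrite(f"pics/{n}0.png",im[:,:,::-1]);m=bot.camera_model(n)
    R=np.array(m["R"]);t=np.array(m["t"]);print(n,m["vertical_fov"],m["cx"],m["cy"],R.tolist(),t,"pos",-R.T@t, {k:v for k,v in m.items() if k not in("R","t")})
print(bot.get_obs())
E
```

```text
scene 45.417755750510125 321.0687928268014 201.87544440615133 [[0.9956118091797798, 0.09338249950282214, 0.006069119241803634], [0.0909186852430661, -0.9499105605516874, -0.2990045478350652], [-0.022156671578512827, 0.2982442551650994, -0.954232385829352]] [-0.5846 -0.0453  1.8051] pos [ 0.6261 -0.5268  1.7125] {'vertical_fov': 45.417755750510125, 'cx': 321.0687928268014, 'cy': 201.87544440615133}
top 50.4695147595834 315.11099706782176 205.2223696625457 [[-0.0157366623386232, -0.9998756825202679, -0.0009884144215259211], [-0.9840968496141189, 0.015663237902758937, -0.17694081936616013], [0.17693430429966567, -0.0018117624099477688, -0.9842209962599674]] [-0.0308  0.5921  1.3265] pos [ 0.3475 -0.0377  1.4103] {'vertical_fov': 50.4695147595834, 'cx': 315.11099706782176, 'cy': 205.2223696625457}
{'time': 0.1, 'q': array([71.6213,  5.0089, 10.0384, 95.0993,  0.0002, 90.0012]), 'qd': array([ 0.0049,  0.059 ,  0.1213, -0.0765,  0.0376,  0.0436]), 'joint_efforts': array([  0.0001, -52.1561,  46.5653,   0.0161,  -0.    ,   0.    ]), 'ee_pos': array([0.1733, 0.5217, 0.2255]), 'tcp_rot': array([-179.9302,   -0.0002,  161.6202]), 'wrist_force': array([ 0.3781, -0.5695, -0.8179]), 'torque': array([-0.0138, -0.011 , -0.0143]), 'grasp_force': 0.0, 'opening': 0.08537503473068526}
```

View pics/scene0.png

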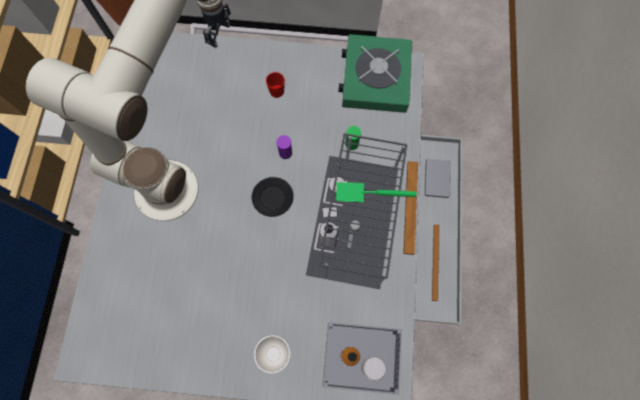

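View pics/top0.png

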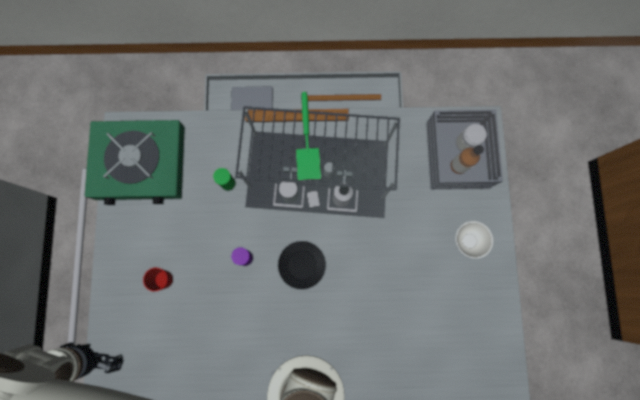

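The scene view shows the rack in the middle with the bays at about (335,185) and (327,235). In the top view, the canister (white lid) is in the left bay at about (288,188) and the fuel bottle (black cap) in the right bay at about (344,190). I'll zoom in on both.

Run:
```python
import cv2,numpy as np
a=cv2.imread("pics/top0.png")[95:225,230:410]
b=cv2.imread("pics/scene0.png")[125:295,300:420]
cv2.imwrite("pics/topz.png",cv2.resize(a,None,fx=4.4,fy=4.4,interpolation=cv2.INTER_CUBIC))
cv2.imwrite("pics/scz.png",cv2.resize(b,None,fx=3.5,fy=3.5,interpolation=cv2.INTER_CUBIC))
```

```text
(no output)
```

View pics/topz.png

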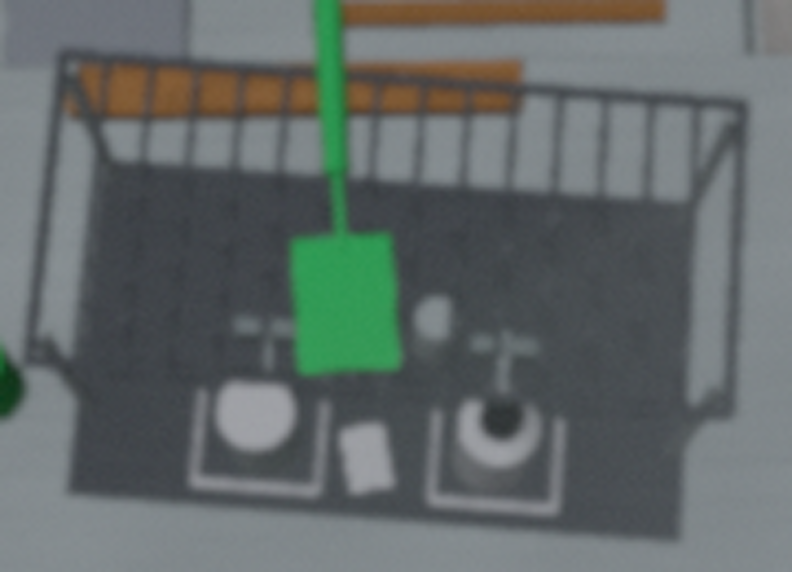

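View pics/scz.png

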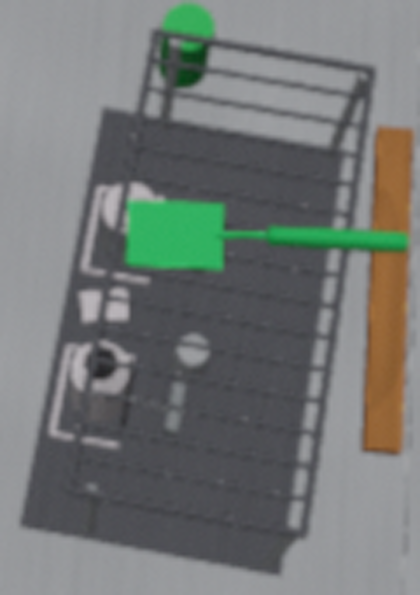

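The top zoom shows base plate corners at about (68,492), (680,538), (692,203) and (100,160), the canister lid centre at (255,416), and the bottle cap at (502,417). The match tin lies between the bays at (367,458). The scene zoom shows the cap at (102,362). Next I'll fit the rack pose.

```bash
cat > h.py <<'E'
import numpy as np
from workcell import bot
from scipy.optimize import least_squares
CM={n:bot.camera_model(n) for n in("top","scene")}
def proj(n,X):
    m=CM[n];f=200/np.tan(np.radians(m["vertical_fov"]/2));p=np.array(m["R"])@np.asarray(X,float)+np.array(m["t"])
    return np.array([m["cx"]+f*p[0]/p[2],m["cy"]+f*p[1]/p[2]])
def ray(n,uv,z):
    m=CM[n];f=200/np.tan(np.radians(m["vertical_fov"]/2));R=np.array(m["R"]);t=np.array(m["t"])
    d=R.T@np.array([(uv[0]-m["cx"])/f,(uv[1]-m["cy"])/f,1]);c=-R.T@t
    return c+d*(z-c[2])/d[2]
zt=lambda u,v:((u+.5)/4.4-.5+230,(v+.5)/4.4-.5+95)
zs=lambda u,v:((u+.5)/3.5-.5+300,(v+.5)/3.5-.5+125)
E
python3 - <<'E'
from h import *
np.set_printoptions(precision=4,suppress=True)
T=[((68,492),(-50,235,6)),((680,538),(-50,-235,6)),((692,203),(220,-235,6)),((100,160),(220,235,6)),((62,52),(220,232,237)),((745,103),(220,-232,237)),((28,358),(0,232,237)),((728,412),(0,-232,237)),
((189,487),(-38,138,12)),((322,496),(-38,42,12)),((428,505),(-38,-42,12)),((558,514),(-38,-138,12))]
S=[((103,108),(-50,235,6)),((22,525),(-50,-235,6)),((280,573),(220,-235,6)),((155,33),(0,232,237)),((373,70),(220,232,237)),((82,270),(-38,45,12)),((50,435),(-38,-138,12))]
O=[("top",zt(*a),np.array(b)/1000) for a,b in T]+[("scene",zs(*a),np.array(b)/1000) for a,b in S]
def W(p,b):
    c,s=np.cos(p[2]),np.sin(p[2]);return np.array([p[0]+c*b[0]-s*b[1],p[1]+s*b[0]+c*b[1],b[2]])
def r(p): return np.concatenate([proj(n,W(p,b))-uv for n,uv,b in O])
f=least_squares(r,[.6,0,0],loss="soft_l1");p=f.x
print(p,np.degrees(p[2]));print(r(p).reshape(-1,2))
for off in(0,):
  inv=lambda X:(lambda d:(np.cos(p[2])*d[0]+np.sin(p[2])*d[1],-np.sin(p[2])*d[0]+np.cos(p[2])*d[1]))(X[:2]-p[:2])
for nm,n,uv,z in[("lid","top",zt(255,416),.111),("cap","top",zt(502,417),.151),("cap","scene",zs(101,362),.151),("should","top",zt(499,430),.118),("tin","top",zt(367,458),.022),("plate","top",(302,265),.016),("purple","top",(241,257),.08),("shaker","top",zt(433,312),.076)]:
  X=ray(n,uv,z);print(nm,n,X,"rack",np.array(inv(X)))
for k in(90,-90): print("bay",W(p,np.array([0,k,6])/1000))
E
```

```text
[ 0.6256 -0.0419 -0.0901] -5.161879223785225
[[-0.447   0.7796]
 [ 0.2755  0.5847]
 [ 1.1001 -0.3426]
 [ 0.3348 -0.1509]
 [-1.4816 -3.0267]
 [ 1.3165 -3.5692]
 [-1.8414  0.0546]
 [ 2.1557 -0.4165]
 [ 0.9546  0.2013]
 [-0.6899  0.2497]
 [ 0.274   0.0395]
 [-0.5861  0.0953]
 [-0.7143 -0.1592]
 [-1.0157  0.388 ]
 [ 0.0803  0.6598]
 [ 0.1789 -2.0924]
 [ 2.2399 -1.6386]
 [-0.5872 -0.2102]
 [-0.6383  0.0924]]
lid top [0.6335 0.0454 0.111 ] rack [0.0001 0.0876]
cap top [ 0.6213 -0.1276  0.151 ] rack [ 0.0035 -0.0857]
cap scene [ 0.6234 -0.1284  0.151 ] rack [ 0.0056 -0.0864]
should top [ 0.6191 -0.1275  0.118 ] rack [ 0.0013 -0.0859]
tin top [ 0.6192 -0.0336  0.022 ] rack [-0.007   0.0077]
plate top [0.4011 0.0055 0.016 ] rack [-0.2278  0.027 ]
purple top [0.4263 0.1934 0.08  ] rack [-0.2196  0.2165]
shaker top [ 0.7177 -0.0842  0.076 ] rack [ 0.0956 -0.0338]
bay [0.6337 0.0477 0.006 ]
bay [ 0.6175 -0.1315  0.006 ]
```

```bash
python3 -m crank '[[[0.7,-1,0,0,0,0.48],[0.7,-1,0,0,0,0.48],[0.7,-1,0,0,0,0.48],[0.7,-1,0,0,0,0.48],[0.7,-1,0,-0.035,-0.38,0],[0.7,-1,0,-0.035,-0.38,0],[0.7,-1,0,-0.035,-0.38,0],[0.7,-1,0,-0.035,-0.38,0],[0.7,-1,0,-0.035,-0.38,0],[0.7,-1,0,-0.035,-0.38,0],[0.7,-1,0,-0.035,-0.38,0],[0.7,-1,0,-0.035,-0.38,0],[0.7,-1,0,-0.035,-0.38,0],[0.7,-1,0,-0.035,-0.38,0],[0.7,-1,0,-0.035,-0.38,0],[0.7,-1,0,-0.035,-0.38,0],[0.7,-1,0,-0.035,-0.38,0],[0.7,-1,0,-0.035,-0.38,0],[0.7,-1,0,-0.035,-0.38,0],[0.7,-1,0,-0.035,-0.38,0]]]' 1 60
python3 - <<'E'
from h import *
np.set_printoptions(precision=4,suppress=True)
T=[((68,492),(-50,235,6)),((680,538),(-50,-235,6)),((692,203),(220,-235,6)),((100,160),(220,235,6)),((62,52),(220,232,237)),((745,103),(220,-232,237)),((28,358),(0,232,237)),((728,412),(0,-232,237)),
((189,487),(-38,138,12)),((322,496),(-38,42,12)),((428,505),(-38,-42,12)),((558,514),(-38,-138,12))]
S=[((103,108),(-50,235,6)),((22,525),(-50,-235,6)),((280,573),(220,-235,6)),((155,33),(0,232,237)),((373,70),(220,232,237)),((82,270),(-38,45,12)),((50,435),(-38,-138,12))]
O=[("top",zt(*a),np.array(b)/1000) for a,b in T]+[("scene",zs(*a),np.array(b)/1000) for a,b in S]
def W(p,b):
    c,s=np.cos(p[2]),np.sin(p[2]);return np.array([p[0]+c*b[0]-s*b[1],p[1]+s*b[0]+c*b[1],b[2]+p[5]])
def P(n,X,k):
    m=CM[n];c=np.array([m["cx"],m["cy"]]);d=proj(n,X)-c;f=200/np.tan(np.radians(m["vertical_fov"]/2));return c+d*(1+k*(d@d)/f**2)
def r(p): return np.concatenate([P(n,W(p,b),p[3] if n=="top" else p[4])-uv for n,uv,b in O])
for fixz in(0,1):
  f=least_squares(lambda q:np.append(r(q),[q[5]*1e5 if fixz else 0]),[.6,0,0,0,0,0],loss="soft_l1",x_scale=[.1,.1,.1,.1,.1,.01]);p=f.x
  print(f.cost,p,np.degrees(p[2]));
print(r(p).reshape(-1,2).round(1).tolist())
E
```

```text
time: 1.77
ee_pos: [0.4538, 0.121, 0.2261]
tcp_rot: [-179.9, 42.1, 174.9]
wrist_force: [0.5, -0.2, -0.8]
opening: 0.0854
grasp_force: 0.0
6.151244915126491 [ 0.6273 -0.0418 -0.0901 -0.2373 -0.3571 -0.0057] -5.1617761830189295
6.763734003341044 [ 0.6267 -0.0424 -0.0901 -0.3101 -0.414  -0.    ] -5.161150020797572
[[0.3, 0.4], [-0.2, 0.2], [0.0, 0.4], [1.5, 0.8], [0.7, -0.6], [-0.8, -1.5], [-0.6, 0.1], [1.3, -0.6], [1.2, -0.1], [-0.5, -0.1], [0.4, -0.3], [-0.6, -0.3], [-0.5, 0.2], [-0.6, -0.2], [-0.8, -0.9], [0.3, -1.2], [0.8, -0.3], [-0.3, -0.0], [-0.3, 0.1]]
```

```bash
python3 -m crank '[[[0.87,-0.575,-0.63,-0.006,-0.07,0],[0.87,-0.575,-0.63,-0.006,-0.07,0],[0.87,-0.575,-0.63,-0.006,-0.07,0],[0.87,-0.575,-0.63,-0.006,-0.07,0],[0.87,-0.575,-0.63,-0.006,-0.07,0],[0.87,-0.575,-0.63,-0.006,-0.07,0],[0,0,0,0,0,0],[0.44,-0.04,-0.44,0,0,0],[0.44,-0.04,-0.44,0,0,0],[0.44,-0.04,-0.44,0,0,0],[0.44,-0.04,-0.44,0,0,0],[0.44,-0.04,-0.44,0,0,0],[0.44,-0.04,-0.44,0,0,0],[0.44,-0.04,-0.44,0,0,0],[0.44,-0.04,-0.44,0,0,0],[0,0,0,0,0,0],[0,0,0,0,0,0]]]'
python3 - <<'E'
from workcell import bot
import cv2
a=bot.camera("top")[120:225,230:390];b=bot.camera("scene")[130:290,270:420]
cv2.imwrite("pics/g1.png",cv2.hconcat([cv2.resize(a,(480,315),interpolation=2),cv2.resize(b,(300,315),interpolation=2)])[:,:,::-1])
E
```

```text
time: 3.18
ee_pos: [0.6276, 0.0467, 0.0794]
tcp_rot: [-179.9, 44.8, 174.9]
wrist_force: [-0.4, -0.4, -0.1]
opening: 0.0854
grasp_force: 0.0
```

View pics/g1.png

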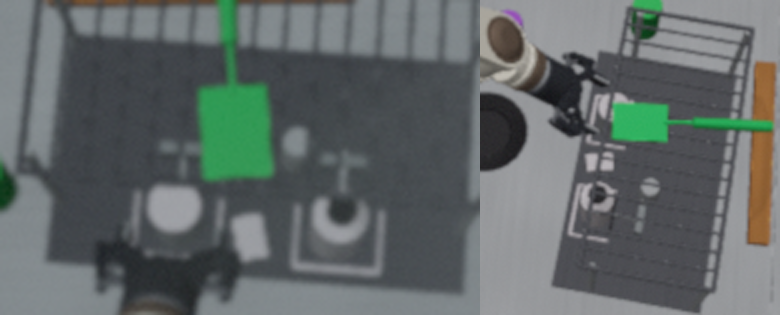

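The fingers straddle the canister: lid at (173,208), knuckles at (105,265) and (230,270), no contact yet. The pads sit back while open, so I'll advance about 6 mm and close.

```bash
python3 -m crank '[[[0.23,-0.04,-0.21,0,0,0],[0,0,0,0,0,0]]]'; python3 -m crank '[[[0,0,0,0,0,0],[0,0,0,0,0,0],[0,0,0,0,0,0],[0,0,0,0,0,0],[0,0,0,0,0,0],[0,0,0,0,0,0],[0,0,0,0,0,0],[0,0,0,0,0,0]]]' 0 60
```

```text
time: 3.45
ee_pos: [0.6331, 0.0458, 0.0763]
tcp_rot: [-180.0, 44.9, 174.8]
wrist_force: [0.2, 1.1, -1.3]
opening: 0.0853
grasp_force: 0.0
time: 4.12
ee_pos: [0.6332, 0.046, 0.0771]
tcp_rot: [-180.0, 45.0, 174.8]
wrist_force: [-3.3, -0.2, 5.2]
opening: 0.0477
grasp_force: 59.3
```

The opening is 47.7 mm, less than the 54 mm diameter, so I need to check it.

Run:
```python
from h import *
import cv2
o=bot.get_obs();print(o["ee_pos"],o["wrist_force"],o["torque"],o["opening"],o["grasp_force"])
print(proj("top",o["ee_pos"]),proj("scene",o["ee_pos"]))
a=bot.camera("top")[150:225,250:340];b=bot.camera("scene")[140:215,290:370]
cv2.imwrite("pics/g2.png",cv2.hconcat([cv2.resize(a,(420,350),interpolation=2),cv2.resize(b,(373,350),interpolation=2)])[:,:,::-1])
```

```text
[0.63324521 0.04596493 0.0770876 ] [-3.26240545 -0.15264935  5.19821267] [0.03622749 0.41003161 0.09976295] 0.0476689189103304 59.29071085061878
[288.07116013 191.5158084 ] [335.05601797 186.84569302]
```

View pics/g2.png

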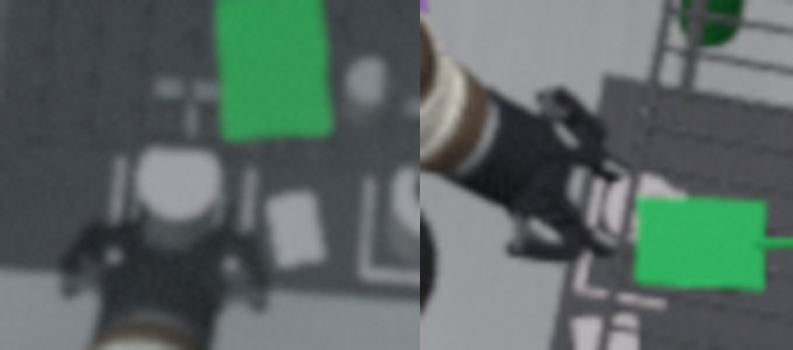

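The lid is at crop (180,185), but the dark fingertips seem to end at the canister's front, near (613,175) in the scene half. I'll take a contrast-stretched look with the expected TCP and tip positions marked.

Run:
```python
from h import *
from scipy.spatial.transform import Rotation as Ro
import cv2
o=bot.get_obs();p=o["ee_pos"];R=Ro.from_euler("xyz",o["tcp_rot"],degrees=True).as_matrix()
out=[]
for n,(r0,r1,c0,c1) in(("top",(170,215,265,315)),("scene",(160,210,310,360))):
    im=np.mean([bot.camera(n) for _ in range(6)],0)[r0:r1,c0:c1]
    im=np.clip(255*(im/200)**.45,0,255).astype(np.uint8)[:,:,::-1];im=cv2.resize(im,None,fx=7.8,fy=7.8,interpolation=2)
    for s in(-1,1):
      for b,col in((0,(0,0,255)),(.019,(0,255,255)),(-.054,(255,0,0))):
        u=proj(n,p+R@np.array([0,s*(.03 if b>=0 else .042),b]));cv2.circle(im,tuple(int((a-c+.5)*7.8) for a,c in zip(u,(c0,r0))),4,col,1)
    out.append(im[:350])
cv2.imwrite("pics/g3.png",cv2.hconcat(out))
```

```text
(no output)
```

View pics/g3.png

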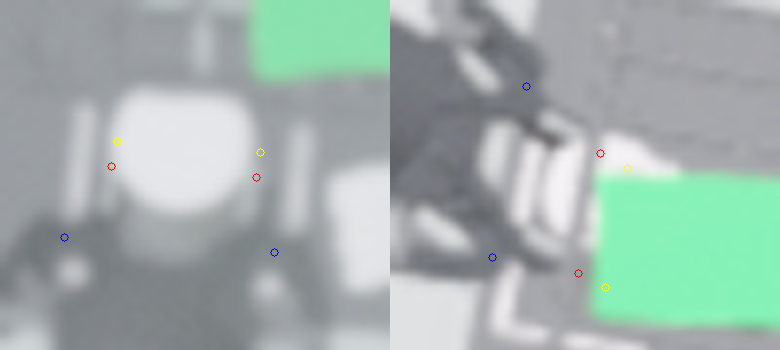

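In the top half, light-grey pads flank the lid at (107,195) and (243,200). The flat top edge at y≈88 shows that the grate hides the back of the lid. So the canister axis is about 6 mm further back than my first estimate, and I'll regrasp 8 mm deeper.

```bash
python3 -m crank '[[[0,0,0,0,0,0],[0,0,0,0,0,0],[0,0,0,0,0,0],[0,0,0,0,0,0],[0,0,0,0,0,0],[0.2,-0.02,0,0,0,0],[0.2,-0.02,0,0,0,0],[0,0,0,0,0,0]]]' 1 60; python3 -m crank '[[[0,0,0,0,0,0],[0,0,0,0,0,0],[0,0,0,0,0,0],[0,0,0,0,0,0],[0,0,0,0,0,0],[0,0,0,0,0,0],[0,0,0,0,0,0],[0,0,0,0,0,0]]]' 0 60
```

```text
time: 5.48
ee_pos: [0.6416, 0.0449, 0.0762]
tcp_rot: [-180.0, 44.9, 174.8]
wrist_force: [-0.0, -1.0, 0.2]
opening: 0.0855
grasp_force: 0.0
time: 6.15
ee_pos: [0.641, 0.0451, 0.0763]
tcp_rot: [-180.0, 44.9, 174.8]
wrist_force: [-2.8, 2.8, 4.0]
opening: 0.0516
grasp_force: 62.4
```

```bash
python3 -m crank '[[[0,0,0,0,0,0],[0,0,0,0,0,0],[0,0,0,0,0,0],[0,0,0,0,0,0],[0,0,0,0,0,0],[0.15,-0.015,0.08,0,0,0],[0.15,-0.015,0.08,0,0,0],[0,0,0,0,0,0]]]' 1 60; python3 -m crank '[[[0,0,0,0,0,0],[0,0,0,0,0,0],[0,0,0,0,0,0],[0,0,0,0,0,0],[0,0,0,0,0,0],[0,0,0,0,0,0],[0,0,0,0,0,0],[0,0,0,0,0,0]]]' 0 60
```

```text
time: 6.82
ee_pos: [0.6477, 0.0443, 0.0801]
tcp_rot: [-180.0, 44.9, 174.8]
wrist_force: [-0.4, -0.8, -0.1]
opening: 0.0855
grasp_force: 0.0
time: 7.48
ee_pos: [0.6469, 0.0444, 0.0795]
tcp_rot: [-180.0, 44.9, 174.8]
wrist_force: [-1.9, 2.0, 2.6]
opening: 0.0541
grasp_force: 62.4
```

```bash
python3 -m crank '[[[0,0,0,0,0,0],[0,0,0,0,0,0],[0,0,0,0,0,0],[0,0,0,0,0,0],[0,0,0,0,0,0],[0.13,-0.01,0,0,0,0],[0.12,-0.01,0,0,0,0],[0,0,0,0,0,0]]]' 1 60; python3 -m crank '[[[0,0,0,0,0,0],[0,0,0,0,0,0],[0,0,0,0,0,0],[0,0,0,0,0,0],[0,0,0,0,0,0],[0,0,0,0,0,0],[0,0,0,0,0,0],[0,0,0,0,0,0]]]' 0 60
```

```text
time: 8.15
ee_pos: [0.6523, 0.0439, 0.0793]
tcp_rot: [-179.9, 44.9, 174.8]
wrist_force: [-0.4, -0.2, -0.5]
opening: 0.0856
grasp_force: 0.0
time: 8.82
ee_pos: [0.6519, 0.044, 0.0795]
tcp_rot: [-180.0, 44.9, 174.8]
wrist_force: [-1.4, 1.0, 2.3]
opening: 0.0548
grasp_force: 62.7
```

The opening now reads close to the full diameter, so the grip is good. Lift, then pull out.

```bash
python3 -m crank '[[[0,0,0.3,0,0,0],[0,0,0.4,0,0,0],[0,0,0.4,0,0,0],[0,0,0.4,0,0,0],[0,0,0,0,0,0],[-0.3,0.03,0,0,0,0],[-0.6,0.05,0,0,0,0],[-0.8,0.07,0,0,0,0],[-0.8,0.07,0,0,0,0],[-0.8,0.07,0,0,0,0],[-0.8,0.07,0.1,0,0,0],[-0.8,0.07,0.1,0,0,0],[-0.8,0.07,0.1,0,0,0],[-0.5,0.07,0.1,0,0,0],[-0.3,0.02,0,0,0,0],[0,0,0,0,0,0]]]'
python3 - <<'E'
from h import *
import cv2
a=bot.camera("top")[150:280,230:390];b=bot.camera("scene")[110:270,270:420]
cv2.imwrite("pics/g4.png",cv2.hconcat([cv2.resize(a,(431,350),interpolation=2),cv2.resize(b,(328,350),interpolation=2)])[:,:,::-1])
E
```

```text
time: 10.15
ee_pos: [0.5212, 0.056, 0.1174]
tcp_rot: [-180.0, 44.9, 174.8]
wrist_force: [-0.8, 0.1, -4.1]
opening: 0.0547
grasp_force: 64.1
```

View pics/g4.png

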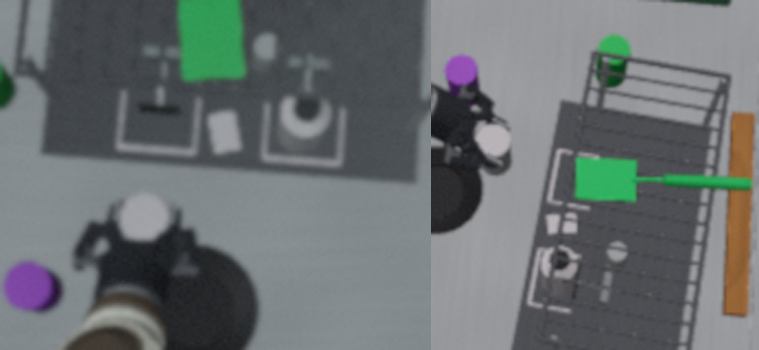

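The canister is held upright and clear of the rack, lid at top (145,215) and scene (493,140). The left bay is empty, with its pusher face at (158,106).

Run:
```python
from h import *
p=bot.get_obs()["ee_pos"];print(p)
c,s=np.cos(-.0901),np.sin(-.0901)
inv=lambda X:((c*(X[0]-.6268)+s*(X[1]+.0421))*1e3,(-s*(X[0]-.6268)+c*(X[1]+.0421))*1e3)
print("tcp",inv(p))
for n,uv in(("top",(230+145/2.694-.3,150+213/2.692-.3)),("scene",(270+62/2.187-.3,110+139/2.1875-.3))):print("lid",inv(ray(n,uv,.149)))
print("pusher face top L",inv(ray("top",(230+158/2.694,150+107/2.692),.046)))
for q in((-.130,-.190),):print(.6268+c*q[0]-s*q[1],-.0421+s*q[0]+c*q[1])
```

```text
[0.52204962 0.05581005 0.11739314]
tcp (np.float64(-113.13524560026083), np.float64(88.08765740340883))
lid (np.float64(-131.05845739725797), np.float64(86.21730386080178))
lid (np.float64(-135.3682304194985), np.float64(88.82343189426436))
pusher face top L (np.float64(11.018264106561439), np.float64(89.44375880804981))
0.4802314664128145 -0.21963215191086394
```

The lid centre is about 20 mm behind the reported TCP along rack x. I'll compare the start picture with the predicted finger positions as text.

Run:
```python
from h import *
import cv2
from scipy.spatial.transform import Rotation as Ro
R=Ro.from_euler("xyz",[-180,0,161.62],degrees=True).as_matrix();p=np.array([.1733,.5217,.2255])
k={"top":-.31,"scene":-.41}
for n in("scene","top"):
    m=CM[n];f=200/np.tan(np.radians(m["vertical_fov"]/2));cc=np.array([m["cx"],m["cy"]])
    D=lambda u:cc+(u-cc)*(1+k[n]*((u-cc)@(u-cc))/f**2)
    for b in(.019,0,-.013,-.054):
        for s in(-.05,.05):print(n,b,s,D(proj(n,p+R@[0,s,b])).round(1),proj(n,p+R@[0,s,b]).round(1))
    g=cv2.imread(f"pics/{n}0.png",0);u=D(proj(n,p)).astype(int)
    r0,c0=max(u[1]-14,0),max(u[0]-18,0);print("r0,c0",r0,c0)
    for r in range(r0,r0+30):print(f"{r:3d} "+"".join("#@%+-. "[min(int(v)//30,6)] for v in g[r,c0:c0+40]))
```

```text
scene 0.019 -0.05 [222.7  62. ] [216.5  53.2]
scene 0.019 0.05 [235.1  43.4] [228.9  32. ]
scene 0 -0.05 [221.9  59.4] [215.4  50.1]
scene 0 0.05 [234.5  40.7] [228.   28.7]
scene -0.013 -0.05 [221.3  57.6] [214.7  47.9]
scene -0.013 0.05 [234.   38.9] [227.4  26.4]
scene -0.054 -0.05 [219.6  51.7] [212.2  40.8]
scene -0.054 0.05 [232.6  32.9] [225.3  18.9]
r0,c0 35 210
 35 @%+%@@%+------------------------------.-
 36 @%-+@@+-......--.----------------------.
 37 #%++@@+...............-.-..-------------
 38 #@%%@%-...........................---.--
 39 ##@@@%-.....................-...........
 40 ###@@%-.................................
 41 ####@%+-................................
 42 @###@%+-................................
 43 @###@%+-................................
 44 %@@#@@%--...............................
 45 +%@##@%+-...............................
 46 --+%@@%+-...............................
 47 ----+%+--...............................
 48 ...-----................................
 49 .....-..................................
 50 ........................................
 51 ...
[... 1630 characters left out ...]
-------------------------
335 ----------------------------------------
336 ----------------------------------------
337 ----------------------------------------
338 ----------------------------------------
339 ----------------------------------------
340 ----------------------------------------
341 ----------------------------------------
342 ----------------------------------------
343 ----------------------------------------
344 ----------------------------------------
345 ----------------------------------------
346 ----------------------------------------
347 ----------------------------------------
348 ----------------------------------------
349 ----------------------------------------
```

```bash
python3 -m crank '[[[-0.02,-0.3,0,0,0,0],[-0.05,-0.6,0,0,0,0],[-0.08,-0.9,0,0,0,0],[-0.08,-0.9,0,0,0,0],[-0.08,-0.9,0,0,0,0],[-0.08,-0.9,0,0,0,0],[-0.08,-0.9,0,0,0,0],[-0.08,-0.9,0,0,0,0],[-0.08,-0.9,0,0,0,0],[-0.08,-0.9,0,0,0,0],[-0.08,-0.9,0,0,0,0],[-0.08,-0.9,0,0,0,0],[-0.08,-0.9,0,0,0,0],[-0.08,-0.9,0,0,0,0],[-0.08,-0.9,0,0,0,0],[-0.08,-0.9,0,0,0,0],[-0.04,-0.35,0,0,0,0],[0,0,0,0,0,0]]]'; python3 -m crank '[[[0,0,-0.5,0,0,0],[0,0,-0.5,0,0,0],[0,0,-0.5,0,0,0],[0,0,-0.3,0,0,0],[0,0,-0.2,0,0,0],[0,0,-0.1,0,0,0],[0,0,0,0,0,0],[0,0,0,0,0,0]]]'
```

```text
time: 11.75
ee_pos: [0.4968, -0.2234, 0.1166]
tcp_rot: [-179.9, 44.8, 174.7]
wrist_force: [0.3, 0.5, -4.3]
opening: 0.0541
grasp_force: 64.6
time: 12.42
ee_pos: [0.4975, -0.2212, 0.0756]
tcp_rot: [-179.9, 44.9, 174.9]
wrist_force: [-0.9, 0.7, -4.5]
opening: 0.0547
grasp_force: 64.6
```

```bash
python3 -m crank '[[[0,0,-0.07,0,0,0],[0,0,-0.05,0,0,0],[0,0,0,0,0,0]]]'; python3 -m crank '[[[0,0,0,0,0,0],[0,0,0,0,0,0],[0,0,0,0,0,0],[0,0,0,0,0,0],[0,0,0,0,0,0]]]' 1; python3 -m crank '[[[-0.4,0.04,0.4,0,0,0],[-0.7,0.06,0.7,0,0,0],[-0.7,0.06,0.7,0,0,0],[-0.7,0.06,0.7,0,0,0],[-0.5,0.05,0.5,0,0,0],[0,0,0,0,0,0]]]'
python3 - <<'E'
from h import *
from scipy.spatial.transform import Rotation as Ro
import cv2
o=bot.get_obs();p=o["ee_pos"];R=Ro.from_euler("xyz",o["tcp_rot"],degrees=True).as_matrix()
out=[]
for n in("top","scene"):
    c0,r0=(proj(n,p)-[25,22]).astype(int);im=np.mean([bot.camera(n) for _ in range(2)],0)[r0:r0+50,c0:c0+50]
    im=np.clip(255*(im/220)**.6,0,255).astype(np.uint8)[:,:,::-1];im=cv2.resize(im,None,fx=7.8,fy=7.8,interpolation=2)
    for s in(-1,1):
      for b,col in((.006,(0,0,255)),(-.02,(0,200,255)),(-.04,(255,0,0))):
        u=proj(n,p+R@np.array([0,s*.05,b]));cv2.circle(im,tuple(int((a-c+.5)*7.8) for a,c in zip(u,(c0,r0))),3,col,1)
    print(n,c0,r0);out.append(im)
cv2.imwrite("pics/g5.png",cv2.hconcat(out))
E
```

```text
time: 12.67
ee_pos: [0.4976, -0.2214, 0.0735]
tcp_rot: [-179.9, 44.9, 174.9]
wrist_force: [-0.5, -0.3, -2.9]
opening: 0.0546
grasp_force: 64.8
time: 13.08
ee_pos: [0.4974, -0.2214, 0.0732]
tcp_rot: [-179.9, 44.9, 174.9]
wrist_force: [0.2, 0.0, 0.6]
opening: 0.0852
grasp_force: 0.0
time: 13.58
ee_pos: [0.4371, -0.2166, 0.136]
tcp_rot: [-179.7, 45.1, 174.9]
wrist_force: [0.1, -0.1, 1.0]
opening: 0.0854
grasp_force: 0.0
top 349 228
scene 245 227
```

View pics/g5.png

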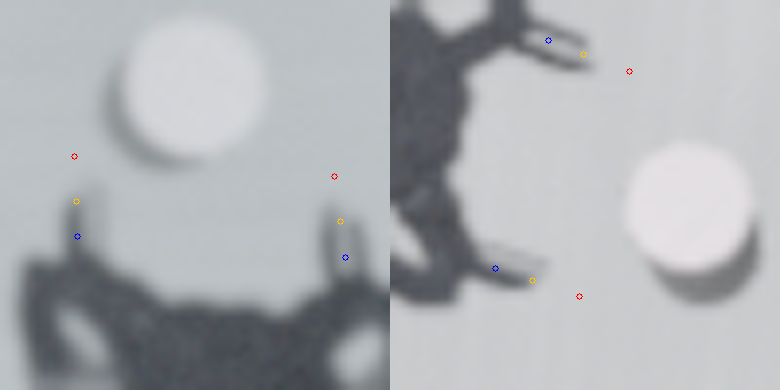

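The open fingertips end just past the −20 mm marks, at top (90,185) and scene (592,68). So the pads sit about 21 mm further back along the tool than stated. The canister stands upright at top (193,85) and scene (689,206). Now the bottle, with that offset included.

```bash
python3 -m crank '[[[0.8,0.58,0.13,0,0,0],[0.8,0.58,0.13,0,0,0],[0.8,0.58,0.13,0,0,0],[0.8,0.58,0.13,0,0,0],[0.8,0.58,0.13,0,0,0],[0.8,0.58,0.13,0,0,0],[0.8,0.58,0.13,0,0,0],[0.8,0.6,0.1,0,0,0],[0,0,0,0,0,0],[0.45,-0.04,-0.44,0,0,0],[0.45,-0.04,-0.44,0,0,0],[0.45,-0.04,-0.44,0,0,0],[0.45,-0.04,-0.44,0,0,0],[0.45,-0.04,-0.44,0,0,0],[0.45,-0.04,-0.44,0,0,0],[0.45,-0.04,-0.44,0,0,0],[0.35,-0.04,-0.35,0,0,0],[0,0,0,0,0,0],[0,0,0,0,0,0]]]'
python3 - <<'E'
from h import *
c,s=np.cos(-.0901),np.sin(-.0901)
for n,uv in(("top",(373.2,238.4)),("scene",(282.8,252.9))):print(ray(n,uv,.105))
p=bot.get_obs()["ee_pos"];print(c*(p[0]-.6256)+s*(p[1]+.042),-s*(p[0]-.6256)+c*(p[1]+.042))
E
```

```text
time: 15.37
ee_pos: [0.6345, -0.1288, 0.0824]
tcp_rot: [-180.0, 44.7, 174.8]
wrist_force: [-0.5, 0.5, 0.5]
opening: 0.0855
grasp_force: 0.0
[ 0.47541936 -0.21744252  0.105     ]
[ 0.47593024 -0.21831992  0.105     ]
0.01669678686891646 -0.08563071788533747
```

```bash
python3 -m crank '[[[0.05,0,0.1,0,0,0],[0,0,0,0,0,0],[0,0,0,0,0,0]]]'; python3 -m crank '[[[0,0,0,0,0,0],[0,0,0,0,0,0],[0,0,0,0,0,0],[0,0,0,0,0,0],[0,0,0,0,0,0],[0,0,0,0,0,0],[0,0,0,0,0,0]]]' 0 60
```

```text
time: 15.62
ee_pos: [0.6364, -0.1291, 0.0874]
tcp_rot: [-179.9, 45.0, 174.8]
wrist_force: [0.2, -0.6, 0.6]
opening: 0.0858
grasp_force: 0.0
time: 16.2
ee_pos: [0.6366, -0.129, 0.0873]
tcp_rot: [-179.9, 45.0, 174.9]
wrist_force: [-3.9, 1.8, 5.0]
opening: 0.0563
grasp_force: 63.1
```

```bash
python3 -m crank '[[[0,0,0,0,0,0],[0,0,0,0,0,0],[0,0,0,0,0,0],[0,0,0,0,0,0],[0,0,0,0,0,0],[0.1,-0.01,0,0,0,0],[0.05,0,0,0,0,0],[0,0,0,0,0,0]]]' 1 60; python3 -m crank '[[[0,0,0,0,0,0],[0,0,0,0,0,0],[0,0,0,0,0,0],[0,0,0,0,0,0],[0,0,0,0,0,0],[0,0,0,0,0,0],[0,0,0,0,0,0]]]' 0 80
```

```text
time: 16.87
ee_pos: [0.6395, -0.1293, 0.0864]
tcp_rot: [-179.9, 44.9, 174.8]
wrist_force: [-0.3, -0.1, 0.2]
opening: 0.0855
grasp_force: 0.0
time: 17.45
ee_pos: [0.6394, -0.1291, 0.0869]
tcp_rot: [-180.0, 44.9, 174.8]
wrist_force: [-3.3, 2.3, 4.9]
opening: 0.0562
grasp_force: 84.4
```

```bash
python3 -m crank '[[[0,0,0.3,0,0,0],[0,0,0.4,0,0,0],[0,0,0.4,0,0,0],[0,0,0.3,0,0,0],[0,0,0,0,0,0],[-0.3,0.03,0,0,0,0],[-0.6,0.05,0,0,0,0],[-0.8,0.07,0,0,0,0],[-0.8,0.07,0,0,0,0],[-0.8,0.07,0,0,0,0],[-0.8,0.07,0,0,0,0],[-0.8,0.07,0,0,0,0],[-0.7,0.07,0,0,0,0],[-0.5,0.05,0,0,0,0],[-0.2,0.02,0,0,0,0],[0,0,0,0,0,0],[0,0,0,0,0,0]]]'
python3 - <<'E'
from h import *
import cv2
a=bot.camera("top");b=bot.camera("scene");cv2.imwrite("pics/b_top.png",a[:,:,::-1]);cv2.imwrite("pics/b_sc.png",b[:,:,::-1])
E
```

```text
time: 18.87
ee_pos: [0.5135, -0.118, 0.1149]
tcp_rot: [-179.9, 44.9, 174.8]
wrist_force: [0.8, 0.2, -4.5]
opening: 0.0559
grasp_force: 85.6
```

Run:
```python
from h import *
import cv2
p=np.array([.5135,-.118,.1149]);ax=p-np.array([.996,-.09,0])*.022
X=np.array([ax[0],ax[1],.179])
for n,f in(("top","b_top"),("scene","b_sc")):
    g=cv2.imread(f"pics/{f}.png",0);u=proj(n,X);print(n,u.round(1),"body top z.14",proj(n,[ax[0],ax[1],.14]).round(1));c0,r0=int(u[0])-15,int(u[1])-13
    print("    c0",c0)
    for r in range(r0,r0+27):print(f"{r:3d} "+"".join("#@%+-. "[min(int(v)//32,6)] for v in g[r,c0:c0+32]))
```

```text
top [341.6 230.9] body top z.14 [340.8 232.4]
    c0 326
217 --------------------------------
218 --------------------------------
219 --------------------------------
220 --------------------------------
221 --------------------------------
222 --------------------------------
223 --------------------------------
224 ---------------++++-------------
225 -------------+++%++++-----------
226 ---++++-----++%%@%%%++---++-----
227 --+++++-----+%@@@@@%%++-++++----
228 -++%++-----+%@@@@@@@%++++++++---
229 -+%%%+--.--+%@@@@@@@@%++++++++--
230 -+%%%+--.--+%@@@@@@@@%+++++%%++-
231 -+%%%+--.--+%@@@@@@@%%+-+++%%++-
232 -+%%%+--..-+%@@@@@@@%+--+++%%++-
233 ++%@%+--..--+@@@@@@%++--++%%%++-
234 %%@@@%+--.--+%%@@@%++---+%%%%++-
235 @@@@@%+---.--+++%++-----+%%@%%++
236 @@@@@@%+---.------------+%@@@%%+
237 @@@@@@@%+--...---------+%@@@@@%%
238 @@@@@@@@%+---....-.---+%@@@@@@@@
239 %@@@@@@@@%+----------++%@@@@@@@@
240 %%%@@@@@@@%+++------++%@@@@@@@@@
241 ++%@@@@@@@@@%%%%+%%%%%@@@@@@@@@@
242 -++%@@@@@@@@@@@@@@@@@@@@@@@@%%%%
243 --+%@@@@@@@@@@@@@@@@@@@@@@@%+++%
scene [289.5 218.7] body top z.14 [290.2 221
[... 313 characters left out ...]
3 @@@@@@@@@%+--+%%%++++++---------
214 @@@@@@@@%+----------.-----------
215 @@@@@@@@%---..------..-+--------
216 @@@@@@@@+--..-+%%%%+-..---------
217 @@@@@@@%--..-+@@@@@@+-..--------
218 @@@@@@@+--..-%@@@@@@%-...-------
219 @@@@@@@%--..+@@@@@@@@+-..-------
220 @@@@@#@+-...+@@@@@@@@+-..-------
221 @@##@@@+-...-@@@@@@@@+----------
222 @@@#@@@+-...-%@@@@@@@+----------
223 @@@@#@@%+-...+%@@@@@+-----------
224 @@##@#@@%-...--+@@%+------+-----
225 @@@@@@@@@+-...-----------++-----
226 %@@@@@#@@%-....---------+%+-----
227 +%@@@####@+-..----------+%+-----
228 -++%@@##@@@+-----------+%%+-----
229 ---+%@@@@@@@%++-----++%%%%+-----
230 +---+%@@@@@@%++---++%%%%%%+-----
231 %+---+@@@@@@@%++-+++%%%%%%+-----
```

The bottle hangs essentially upright: the cap is within about 1 px of prediction in both views. Next I'll move it across to the left bay's front.

```bash
python3 -m crank '[[[0.03,0.3,0,0,0,0],[0.05,0.6,0,0,0,0],[0.08,0.85,0,0,0,0],[0.08,0.85,0,0,0,0],[0.08,0.85,0,0,0,0],[0.08,0.85,0,0,0,0],[0.08,0.85,0,0,0,0],[0.08,0.85,0,0,0,0],[0.08,0.85,0,0,0,0],[0.08,0.85,0,0,0,0],[0.06,0.7,-0.1,0,0,0],[0.03,0.3,-0.1,0,0,0],[0,0,-0.1,0,0,0],[0,0,0,0,0,0],[0,0,0,0,0,0]]]'; python3 -c "
from h import *
c,s=np.cos(-.0901),np.sin(-.0901);p=bot.get_obs()['ee_pos'];print(c*(p[0]-.6256)+s*(p[1]+.042),-s*(p[0]-.6256)+c*(p[1]+.042),p[2])"
```

```text
time: 20.22
ee_pos: [0.5293, 0.0557, 0.1079]
tcp_rot: [-179.9, 44.8, 174.8]
wrist_force: [-0.3, 0.6, -4.7]
opening: 0.0563
grasp_force: 86.1
-0.10474813717620504 0.08865229633377641 0.10785467076788112
```

```bash
python3 -m crank '[[[0.5,-0.04,0,0,0,0],[0.8,-0.07,0,0,0,0],[0.8,-0.07,0,0,0,0],[0.8,-0.07,0,0,0,0],[0.7,-0.06,0,0,0,0],[0.4,-0.03,0,0,0,0],[0.3,-0.03,0,0,0,0],[0.3,-0.03,0,0,0,0],[0.3,-0.03,0,0,0,0],[0.3,-0.03,0,0,0,0],[0.3,-0.03,0,0,0,0],[0.3,-0.03,0,0,0,0],[0.3,-0.03,0,0,0,0],[0.3,-0.03,0,0,0,0],[0.2,-0.02,0,0,0,0],[0,0,0,0,0,0],[0,0,0,0,0,0]]]'
python3 - <<'E'
from h import *
import cv2
c,s=np.cos(-.0901),np.sin(-.0901);p=bot.get_obs()['ee_pos'];print(c*(p[0]-.6256)+s*(p[1]+.042),-s*(p[0]-.6256)+c*(p[1]+.042),p[2])
W=lambda a,b,z:np.array([.6256+c*a-s*b,-.0419+s*a+c*b,z])
g=bot.camera("top").mean(2);u=proj("top",W(.006,.09,.172));v=proj("top",W(-.038,.09,.018));print("cap pred",u,"lip",v, "pads")
r0,c0=int(u[1])-12,int(u[0])-18
for r in range(r0,r0+32):print(f"{r:3d} "+"".join("#@%+-. "[min(int(x)//32,6)] for x in g[r,c0:c0+38]))
print(c0)
E
```

```text
time: 21.63
ee_pos: [0.6614, 0.0442, 0.1081]
tcp_rot: [-179.9, 44.8, 174.8]
wrist_force: [-2.6, 0.9, -3.9]
opening: 0.056
grasp_force: 86.3
0.027921064107189447 0.08905512444659049 0.10808720239088676
cap pred [285.63089783 182.80321789] lip [287.69359758 206.21951117] pads
170 %%%%%%%%%%%%%%%%%%+++%%%%++++++++%+%%+
171 %%%%%%%%%%%%%%%%%%%%%%%%%%%%%%%+++++%%
172 %%%%%%%%%%%%%%%%%%%%%%%%%%%%%%%++++%%+
173 %%%%%%%%%%%%@%%%%%%%%%%%+%%%%%%+++++%+
174 %%%%%%%%%%%%%%%%%%%%%%%++%%%%%%+++++%+
175 %%%%%%%%%%%%%%%%%%%%+%%++%%%%%%+++++++
176 %@@%%%%%%%%%%%%%++++++%++%%%%%%%++++%%
177 %%%%%%%%%%%%%%%+++++%%%+++%%%%%%+%+%%%
178 %%%%%%%%%%%%%%+++%%%%%%%+++%%%%%+++%%%
179 %%%%%%%%%%%%%%%+%%@@@@%%+++%%%%%%%%%%%
180 %%%%%%%%%%%%%%%%%%@@@@%%%%%%%%%%%%%%%%
181 %%%%@%%@@%%++++%@@@@@@@%%%%%%%%%%%%%%%
182 %%%%%%%@%%++--+%@@@@@@@@%%%%%%%%%%%%%%
183 %%%%%%%@%%+----+@@@@@@@@%%++++%%%@%%%%
184 %%%%%%%@%%+----+%@@@@@@@%+++++%%%@@%%%
185 %%%%%@@@@%+----+%@@@@@@%%+--+++%%@%%%%
186 @@@@@@@@@%%+-.--+%@@@@%%+---++%%@@%%+%
187 @@@@@@@@@@%+--.--++%%%++----++%%@@%%++
188 @@@@@@@@@@@+-------+++-----++%@@@@@%+%
189 @@@@@@@@@@@%+-------------++%@@@@@@%%%
190 @@@@@@@@@@@@%+-----------+%%@@@@@@@@@@
191 @@@@@@@@@@@@%++---------+%%@@@@@@@@@@@
192 @@@@@@@@@@@@@%%%%+++++++%@@@@@@@@@@@@@
193 @@@@@@@@@@@@@@@@@@%%%%%%@@@@@@@@@@@@@@
194 @@@@@@@@@@@@@@@@@@@@@@@@@@@@@@@@@@@@@@
195 @@@@@@@@@@@@@@@@@@@@@@@@@@@@@@@@@@@@@@
196 @@@@@@@@@@@@@@@@@@@@@@@@@@@@@@@@@%%%@@
197 %%@@@@@@@@@@@@@@@@@@@@@@@@@@@@@@%%%%%@
198 %%%@@@@@@@@@@@@@@@@@@@@@@@@@@@@@%%%%%@
199 %%%@@@@@@@@@@@@@@@@@@@@@@@@@@@@@%%%%%@
200 %%%%@@@@@@@@@@@@@@@@@@@@@@@@@@@@%%%%%@
201 %%%%@@@@@@@@@@@@@@@@@@@@@@@@@@@@%%%%%%
267
```

```bash
python3 -m crank '[[[0.2,-0.02,0,0,0,0],[0,0,0,0,0,0],[0,0,-0.2,0,0,0],[0,0,-0.25,0,0,0],[0,0,-0.25,0,0,0],[0,0,-0.15,0,0,0],[0,0,-0.1,0,0,0],[0,0,0,0,0,0],[0,0,0,0,0,0]]]'
```

```text
time: 22.43
ee_pos: [0.6649, 0.0437, 0.0884]
tcp_rot: [-179.9, 44.8, 174.9]
wrist_force: [-2.3, 0.2, -6.6]
opening: 0.056
grasp_force: 86.2
```

```bash
python3 -m crank '[[[0,0,-0.06,0,0,0],[0,0,-0.04,0,0,0],[0,0,0,0,0,0],[0,0,0,0,0,0]]]'
```

```text
time: 22.77
ee_pos: [0.6656, 0.0437, 0.0877]
tcp_rot: [-180.0, 44.9, 174.8]
wrist_force: [-2.4, -0.3, -3.1]
opening: 0.0564
grasp_force: 86.3
```

```bash
python3 -m crank '[[[0,0,-0.07,0,0,0],[0,0,0,0,0,0],[0,0,0,0,0,0]]]'
```

```text
time: 23.02
ee_pos: [0.6659, 0.0438, 0.0869]
tcp_rot: [-180.0, 45.0, 174.8]
wrist_force: [-2.5, 1.5, -1.3]
opening: 0.0558
grasp_force: 86.7
```

```bash
python3 -m crank '[[[-0.15,0.015,0,0,0,0],[-0.15,0.015,0,0,0,0],[-0.1,0.01,0,0,0,0],[-0.05,0,0,0,0,0],[0,0,0,0,0,0],[0,0,0,0,0,0]]]'
```

```text
time: 23.52
ee_pos: [0.6568, 0.0446, 0.0868]
tcp_rot: [-180.0, 45.0, 174.8]
wrist_force: [-0.0, 0.8, 1.8]
opening: 0.0564
grasp_force: 86.7
```

```bash
python3 -m crank '[[[-0.1,0.01,0,0,0,0],[-0.1,0.01,0,0,0,0],[0,0,0,0,0,0],[0,0,0,0,0,0]]]'
```

```text
time: 23.85
ee_pos: [0.6528, 0.045, 0.0868]
tcp_rot: [-180.0, 45.0, 174.8]
wrist_force: [0.7, 0.4, 3.9]
opening: 0.0564
grasp_force: 86.7
```

Release, then back off along the tool axis.

```bash
python3 -m crank '[[[0,0,0,0,0,0],[0,0,0,0,0,0],[0,0,0,0,0,0],[0,0,0,0,0,0],[0,0,0,0,0,0],[0,0,0,0,0,0]]]' 1; python3 -m crank '[[[-0.2,0.02,0.2,0,0,0],[-0.4,0.04,0.4,0,0,0],[-0.5,0.05,0.5,0,0,0],[-0.6,0.05,0.6,0,0,0],[-0.6,0.05,0.6,0,0,0],[-0.6,0.05,0.6,0,0,0],[-0.6,0.05,0.6,0,0,0],[-0.6,0.05,0.5,0,0,0],[-0.4,0.03,0.2,0,0,0],[0,0,0,0,0,0],[0,0,0,0,0,0]]]'
python3 - <<'E'
from h import *
import cv2
c,s=np.cos(-.0901),np.sin(-.0901)
W=lambda a,b,z:np.array([.6256+c*a-s*b,-.0419+s*a+c*b,z])
I=bot.camera("top");cv2.imwrite("pics/c_top.png",I[:,:,::-1]);g=I.mean(2)
u=proj("top",W(-.003,.09,.151));print("cap pred at -3",u)
print(bot.get_obs()["ee_pos"])
r0,c0=int(u[1])-14,int(u[0])-20
for r in range(r0,r0+36):print(f"{r:3d} "+"".join("#@%+-. "[min(int(x)//32,6)] for x in g[r,c0:c0+40]))
print(c0)
E
```

```text
time: 24.35
ee_pos: [0.6523, 0.0449, 0.0857]
tcp_rot: [-179.9, 44.9, 174.8]
wrist_force: [-0.2, -0.8, -0.1]
opening: 0.0858
grasp_force: 0.0
time: 25.27
ee_pos: [0.5624, 0.0529, 0.1702]
tcp_rot: [-180.0, 44.9, 174.8]
wrist_force: [0.6, 0.8, 0.4]
opening: 0.0855
grasp_force: 0.0
cap pred at -3 [285.85393342 187.26510755]
[0.56249373 0.05277494 0.16955451]
173 %%%%%%%%%%%%%%%%%%%%%%%%%%+%%%%%%+++++++
174 %%%%%%%%%%%%%%%%%%%%%%%%%++%%%%%%+++++++
175 %%%%%%%%%%%%%%%%%%%%%%%%%++%%%%%%+++++++
176 %%%%%%%%%%%%%%%%%%%%%%%%%++%%%%%%+++++++
177 %%%%%%%%%%%%%%%%%%%%%%%%%++%%%%%%%++++++
178 %%%%%%%%%%%%%%%%%%%%%%%%%%%%%%%%%%+++%%%
179 %%%%%%%%%%%%%%%%%%%%%%%%%%%%%%%%%%%%%%%%
180 %%%%%%%%%%%%%%%%%%%%%%%%%%%%%%%%%%%%%%%%
181 %%%%%%%%%%%%%%%%%%%%%%%%%%%%%%%%%%%%%%%%
182 %%%%%%%%%%%%%%%%+++%%%%%%+++%%%%%%%%%%%%
183 %%%%%%%%%%%%%%%++++%%@@@%+++++%%%%%%%%%%
184 %%%%%%%%%%++%%+--++%@@@@%%+++++%%%%%%%%%
185 %%%%%%%%%++++++--+%@@@@@@%+++++%%%%%%%%%
186 %%%%%%%%%+++++---+@@@@@@@@%++++%%%%%%%++
187 %%%%%%%%%+++++---%@@@@@@@@%++-++%%%%%+++
188 %%%%%%%%%++++----%@@@@@@@@%++--+%%%%%+++
189 %%%%%%%%%++++----+@
[... 180 characters left out ...]
--++-------++%%%%%+++
194 %%%%%%%%++++%++-...-----------+%%%%%%+++
195 %%%%%%%%++++%%+--........----++%%%%%%+++
196 %%%%%%%%+++%%%%+---......----+%%%%%%++++
197 %%%%%%%%+++%%%%++-----..---++%%%%%%%++++
198 %%%%%%%%+++%%%%%+++------+++%%%%%%%%+++%
199 %%%%%%%%+++%%%%%%+++++++++%%%%%%%%%%+++%
200 %%%%%%%%+++%%%%%%%++++%%%%%%%%%%%%%%+++%
201 %%%%%%%%+++%%%%%%%%+++%%%%%%%%%%%%%%+++%
202 %%%%%%%%++++%%%%%%%+++%%%%%%%%%%%%%%+++%
203 %%%%%%%++--++++++++++++++++%%%%%%%%%+++%
204 %%%%%%%%+---------++---++++++++++++++++%
205 %%%%%%%%++---------------------+++++-++%
206 %%%%%%%%%+++++++++++++---------------++%
207 %%%%%%%%%%%%%%%%%%%%%+++++++++++++++++%%
208 %%%%%%%%%%%%%%%%%%%%%%%%%%%%%%%%%%%+%%%%
265
```

The bottle now stands in the left bay: cap at (286.5,187.6) against a predicted (285.9,187.3) for a bottle resting against the lip. Now the canister.

```bash
python3 -m crank '[[[-0.43,-0.83,-0.13,0,0,0],[-0.43,-0.83,-0.13,0,0,0],[-0.43,-0.83,-0.13,0,0,0],[-0.43,-0.83,-0.13,0,0,0],[-0.43,-0.83,-0.13,0,0,0],[-0.43,-0.83,-0.13,0,0,0],[-0.43,-0.83,-0.13,0,0,0],[-0.43,-0.83,-0.13,0,0,0],[-0.43,-0.83,-0.13,0,0,0],[-0.43,-0.83,-0.13,0,0,0],[-0.43,-0.83,-0.13,0,0,0],[-0.43,-0.83,-0.13,0,0,0],[-0.43,-0.83,-0.13,0,0,0],[-0.43,-0.83,-0.13,0,0,0],[-0.43,-0.83,-0.13,0,0,0],[-0.43,-0.83,-0.13,0,0,0],[0,0,0,0,0,0],[0,0,0,0,0,0]]]'
```

```text
time: 26.82
ee_pos: [0.4381, -0.2176, 0.1274]
tcp_rot: [179.8, 44.1, 174.6]
wrist_force: [0.3, -0.8, 0.1]
opening: 0.0852
grasp_force: 0.0
```

```bash
python3 -m crank '[[[0.36,-0.015,-0.4,0,-0.02,0],[0.36,-0.015,-0.4,0,-0.02,0],[0.36,-0.015,-0.4,0,-0.02,0],[0.36,-0.015,-0.4,0,-0.02,0],[0.36,-0.015,-0.4,0,-0.02,0],[0.36,-0.015,-0.4,0,-0.02,0],[0.36,-0.015,-0.4,0,0,0],[0.36,-0.015,-0.4,0,0,0],[0,0,0,0,0,0],[0,0,0,0,0,0]]]'
```

```text
time: 27.65
ee_pos: [0.4962, -0.2179, 0.0638]
tcp_rot: [179.7, 44.9, 174.8]
wrist_force: [-0.4, 0.3, -0.2]
opening: 0.0854
grasp_force: 0.0
```

```bash
python3 -m crank '[[[0,-0.05,-0.2,0,0,0],[0,-0.05,-0.17,0,0,0],[0,0,0,0,0,0],[0,0,0,0,0,0]]]'; python3 -m crank '[[[0,0,0,0,0,0],[0,0,0,0,0,0],[0,0,0,0,0,0],[0,0,0,0,0,0],[0,0,0,0,0,0],[0,0,0,0,0,0],[0,0,0,0,0,0]]]' 0 80
```

```text
time: 27.98
ee_pos: [0.4961, -0.2211, 0.0574]
tcp_rot: [179.8, 45.0, 174.7]
wrist_force: [0.7, 0.2, -0.1]
opening: 0.0855
grasp_force: 0.0
time: 28.57
ee_pos: [0.4966, -0.2209, 0.058]
tcp_rot: [179.8, 45.1, 174.8]
wrist_force: [-2.7, 2.1, 5.7]
opening: 0.0527
grasp_force: 82.7
```

```bash
python3 -m crank '[[[0,0,0.3,0,0,0],[0,0,0.4,0,0,0],[0,0,0.4,0,0,0],[0,0,0.3,0,0,0],[0.03,0.3,0,0,0,0],[0.06,0.7,0,0,0,0],[0.08,0.85,0,0,0,0],[0.08,0.85,0,0,0,0],[0.08,0.85,0,0,0,0],[0.06,0.75,0,0,0,0],[0.04,0.5,0,0,0,0],[0.02,0.2,0,0,0,0],[0,0,0,0,0,0],[0,0,0,0,0,0]]]'
python3 - <<'E'
from h import *
c,s=np.cos(-.0901),np.sin(-.0901);p=bot.get_obs()['ee_pos'];print(c*(p[0]-.6256)+s*(p[1]+.042),-s*(p[0]-.6256)+c*(p[1]+.042),p[2])
ax=p-np.array([c,s,0])*.021
for n in("top","scene"):
    g=bot.camera(n).mean(2);u=proj(n,[ax[0],ax[1],p[2]-.058+.105]);print("lid pred",u.round(1));c0,r0=int(u[0])-15,int(u[1])-13;print("    c0",c0)
    for r in range(r0,r0+27):print(f"{r:3d} "+"".join("#@%+-. "[min(int(v)//32,6)] for v in g[r,c0:c0+32]))
E
```

```text
time: 29.73
ee_pos: [0.5052, -0.1208, 0.0853]
tcp_rot: [179.8, 45.0, 174.8]
wrist_force: [-0.4, 0.8, -4.9]
opening: 0.0528
grasp_force: 84.5
-0.11278644970344327 -0.08931240495303322 0.08533138917006823
lid pred [341.7 235.1]
    c0 326
222 --------------------------------
223 --------------------------------
224 --------------------------------
225 --------------------------------
226 --------------------------------
227 ---------------...--------------
228 -------------.......------------
229 -----------..........-----------
230 ----+++----............---------
231 ---+++++--.............---+-----
232 --++%++---..............--+++---
233 --+%%%+--...............--++++--
234 --+%%%+--...............--+%%+--
235 --+%%%+--...............--+%%++-
236 --+%%%+--...............--+%%+--
237 ++%%@%%+-...............--+%%+--
238 %%%@@@%+--.............--+%%%++-
239 @@@@@@@%+--............--+%@%%++
240 @@@@@@@%+---..........--+%@@@%%%
241 @@@@@@@@%+--.........--+%@@@@@@%
242 @@@@@@@@@%+---.....----+%@@@@@@@
243 @%%@@@@@@@%++--------++%@@@@@@@@
244 %+%%@@@@@@@%%++++++++%%@@@@@@@@@
245 ++++%@@@
[... 468 characters left out ...]
7 @@@@@@@%+--.........------------
218 @@@@@@@%--............----------
219 @@@@@@@+-.............----------
220 @@@@@@%-...............---------
221 @@@@@@+-................--------
222 @@@@@@+-................--------
223 @@@@@@+-................--------
224 @@#@@@+-................--------
225 @@#@@@+-...............---------
226 @@@@@@%+-..............---------
227 @@#@@@@@+..............++-------
228 @@@@@@@@%-............-%+-------
229 %@@@@@@@@+-..........-+%+-------
230 +%@@###@@@+-.......-++%%+-------
231 --+%@@@@@@@+-------+%%@%+-------
232 ---+%@@@@@@%++-++%%%%@@%+-------
233 ----+%@@@@@@%++++%%%@@%%--------
234 ++--+%@@@@@@@%%+++++%%%+--------
235 @%%%%@@@@@@@@@@@%+++%%+---------
```

The lid is where predicted in both views, so the canister is upright. Insert it over the lip against the pusher.

```bash
python3 -m crank '[[[0.5,-0.045,0,0,0,0],[0.8,-0.07,0,0,0,0],[0.8,-0.07,0,0,0,0],[0.8,-0.07,0,0,0,0],[0.8,-0.07,0,0,0,0],[0.5,-0.045,0,0,0,0],[0.3,-0.03,0,0,0,0],[0.3,-0.03,0,0,0,0],[0.3,-0.03,0,0,0,0],[0.3,-0.03,0,0,0,0],[0.3,-0.03,0,0,0,0],[0.3,-0.03,0,0,0,0],[0.3,-0.03,0,0,0,0],[0.3,-0.03,0,0,0,0],[0.3,-0.03,0,0,0,0],[0.2,-0.02,0,0,0,0],[0,0,0,0,0,0],[0,0,0,0,0,0]]]'; python3 -c "
from h import *
c,s=np.cos(-.0901),np.sin(-.0901);p=bot.get_obs()['ee_pos'];print(c*(p[0]-.6256)+s*(p[1]+.042),-s*(p[0]-.6256)+c*(p[1]+.042),p[2])"
```

```text
time: 31.33
ee_pos: [0.6473, -0.1341, 0.0851]
tcp_rot: [179.8, 45.0, 174.8]
wrist_force: [-1.9, -0.3, -2.6]
opening: 0.0526
grasp_force: 84.3
0.02985158859993166 -0.08978309348607659 0.08508972991335309
```

```bash
python3 -m crank '[[[0,0,-0.2,0,0,0],[0,0,-0.25,0,0,0],[0,0,-0.25,0,0,0],[0,0,-0.15,0,0,0],[0,0,-0.1,0,0,0],[0,0,0,0,0,0],[0,0,0,0,0,0]]]';python3 -m crank '[[[0,0,-0.06,0,0,0],[0,0,0,0,0,0],[0,0,0,0,0,0]]]'; python3 -m crank '[[[0,0,-0.06,0,0,0],[0,0,0,0,0,0],[0,0,0,0,0,0]]]'
```

```text
time: 31.92
ee_pos: [0.6467, -0.134, 0.0654]
tcp_rot: [179.8, 44.9, 174.7]
wrist_force: [-2.4, -0.1, -5.6]
opening: 0.053
grasp_force: 84.3
time: 32.17
ee_pos: [0.6473, -0.1342, 0.0653]
tcp_rot: [179.8, 45.0, 174.8]
wrist_force: [-2.2, -0.0, -4.0]
opening: 0.0529
grasp_force: 84.3
time: 32.42
ee_pos: [0.6474, -0.1342, 0.0642]
tcp_rot: [179.8, 45.0, 174.8]
wrist_force: [-1.7, 0.8, -2.4]
opening: 0.0529
grasp_force: 84.3
```

```bash
python3 -m crank '[[[0,0,-0.06,0,0,0],[0,0,0,0,0,0],[-0.15,0.015,0,0,0,0],[-0.15,0.015,0,0,0,0],[-0.15,0.015,0,0,0,0],[-0.15,0.015,0,0,0,0],[0,0,0,0,0,0],[0,0,0,0,0,0]]]'
```

```text
time: 33.08
ee_pos: [0.6357, -0.1331, 0.064]
tcp_rot: [179.8, 45.1, 174.8]
wrist_force: [-1.1, 0.1, 4.0]
opening: 0.0529
grasp_force: 84.5
```

```bash
python3 -m crank '[[[0,0,0,0,0,0],[0,0,0,0,0,0],[0,0,0,0,0,0],[0,0,0,0,0,0],[0,0,0,0,0,0],[0,0,0,0,0,0]]]' 1; python3 -m crank '[[[-0.2,0.02,0.2,0,0,0],[-0.4,0.04,0.4,0,0,0],[-0.5,0.05,0.5,0,0,0],[-0.6,0.05,0.6,0,0,0],[-0.6,0.05,0.6,0,0,0],[-0.6,0.05,0.6,0,0,0],[-0.6,0.05,0.6,0,0,0],[-0.6,0.05,0.6,0,0,0],[-0.6,0.05,0.6,0,0,0],[-0.6,0.05,0.6,0,0,0],[-0.6,0.05,0.6,0,0,0],[-0.5,0.05,0.5,0,0,0],[0,0,0,0,0,0],[0,0,0,0,0,0]]]'
python3 - <<'E'
from h import *
import cv2
a=bot.camera("top")[110:235,230:400];b=bot.camera("scene")[125:295,290:420]
cv2.imwrite("pics/fin.png",cv2.hconcat([cv2.resize(a,(476,350),interpolation=2),cv2.resize(b,(268,350),interpolation=2)])[:,:,::-1])
c,s=np.cos(-.0901),np.sin(-.0901)
W=lambda a,b,z:np.array([.6256+c*a-s*b,-.0419+s*a+c*b,z])
u=proj("top",W(-.005,-.09,.111));v=proj("scene",W(-.005,-.09,.111));w=proj("top",W(-.003,.09,.151))
print("canister pred",(u-[230,110])*2.8,(v-[290,125])*2.06+[476,0],"cap",(w-[230,110])*2.8)
E
```

```text
time: 33.58
ee_pos: [0.6352, -0.1329, 0.0625]
tcp_rot: [179.8, 45.0, 174.8]
wrist_force: [0.7, -0.1, -0.1]
opening: 0.085
grasp_force: 0.0
time: 34.75
ee_pos: [0.5074, -0.1219, 0.1918]
tcp_rot: [179.9, 45.1, 174.8]
wrist_force: [1.3, 0.3, -0.0]
opening: 0.0855
grasp_force: 0.0
canister pred [319.40893312 237.59436975] [548.19905157 219.17815629] cap [156.39101356 216.34230114]
```

View pics/fin.png

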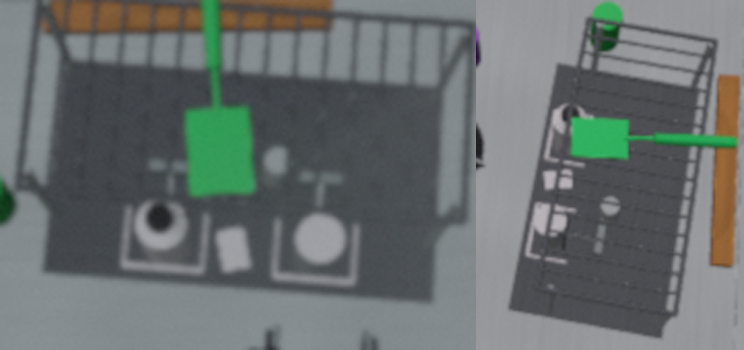

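The bottle's cap is at (159,217) in the left bay and the canister's lid at (320,238) in the right bay, both within about 3 px of the positions predicted for standing upright against the lip. The match tin, shaker and spatula have not moved, and the gripper is clear. I'm handing in.

```bash
python3 -c "
from workcell import bot
print(bot.job_done())"
```

```text
the job is handed in; nothing more can be done
None
```

The swap is done and handed in at about 35 s: the fuel bottle stands upright in the left bay and the canister upright in the right, each resting against the front lip, and the match tin, shaker and spatula look unmoved.

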